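# Snap a drive into its sled and hold it home

## Task

Lift the roll of black tape out of the drive sled and lay it flat on the wooden riser, clear of the sled and its mat. Then take the 2.5 inch drive from the brown carton, set it, label up and either way round, lengthwise between the sled's guides and press it straight down until both blue clips snap over its ends and it sits flat on the rubber pad. Do not let go at the end: finish while still pressing the drive firmly down on its pad, so that the screws can be put in; leave the solder reel and the memory module where they are.

Things in the scene. Friction and masses are not known exactly. Their poses are not given: they have to be found in the camera images.
- sled: light grey plastic drive sled 102 x 130 mm on a dark green-grey non-slip mat 110 x 138 x 2.5 mm; fixed, does not move. Origin: centre of the mat's underside, on the riser; y is its long direction, z up. Its middle third (y = -33 to 33 mm) is open at both sides for fingers: beside the 54 mm wide bed nothing there is higher than 6 mm
- sled_guides (a point): centre of the nest, 34 mm above the sled's origin. Four light grey, slippery side guides stand round it at x = +-36 mm, y = +-34 to 49 mm: 1.3 mm clear of the drive each side, flared outward from z = 33 to 44 mm (catches 4 mm of error). A drive set down here lengthwise first rests on the two clips' slopes, its underside about at this point
- sled_seat (a point): centre of the nest on top of the rubber pad, 16 mm above the sled's origin: where the centre of the drive's underside ends, 18 mm below sled_guides. On the way down the push rises over 4 mm to roughly 12 N in all, drops suddenly, stays under 2 N for about 12 mm; the clips snap back over the drive just before it meets the pad
- pad: mid-grey rubber pad on the sled's bed, 50 x 96 x 2 mm, firm; origin at the centre of its underside, 14 mm above the sled's origin, axes as the sled's
- clip_a (a joint): blue spring clip at the sled's +y end, 24 mm wide, top at z = 40 mm; sloped above, with a hook that reaches 3 mm over the drive's end, 27 mm above the sled's origin. Rad: 0 = upright (at rest, or snapped over the drive), about 0.15 when spread by a passing drive; springs back to 0
- clip_b (a joint): the same clip at the sled's -y end, same values
- ssd: 2.5 inch drive, dark grey flat case with a label on top, 70 (x) x 100 (y) x 9.5 mm (z), 60 g; origin at the centre of its underside, z up through the label. Starts lying on the carton. Grasp across its 70 mm width at the middle of its length; either way round fits. Pushed down in a side grip it can tilt and catch at one end only; closed fingertips on the middle of its top push it level
- tape: roll of black tape lying flat, 58 mm across, 19 mm high, 50 g; lies at the start in the sled on the rubber pad, near its middle. Origin at the centre of its underside, z up. Grasp across its 58 mm width along the sled's x, through the open middle of the sled
- solder_reel: reel of solder wire, 60 mm flanges, 36 mm high, at the far right corner of the riser; origin at its underside; leave alone
- ram_stick: memory module lying flat, 32 x 133 x 8 mm, on the right end of the brown carton; origin at its underside; leave alone
- riser_top (a point): on top of the fixed wooden riser left of the computer, 90 mm above the bench, middle of its board (380 mm in x, 265 mm in y). Sled, tape, solder reel, a brush and tweezers lie on it. The part nearest the robot, x from 0.29 to 0.39 m, is empty: room for the tape
- carton: brown carton, fixed, 160 (x) x 301 (y) x 120 mm; origin centre of underside. The drive lies on it. The white computer before it (x up to 0.48, y -0.28 to 0.20) is 370 mm high, the shelf unit behind begins at x = 0.69, 385 mm high: swing over the computer with the TCP above 430 mm, and take the drive from above with the gripper's wide side along y

How it is judged (in metres and radians):
On the way, in this order (a step that is already met when the one before it is completed fails the run):
1. the roll of tape lies flat, let go, clear of the sled and its mat (horizontal distance between tape and sled above 0.085 m and height (world z) of tape below 0.094 m and angle between tape's own z axis and vertical below 0.1 rad and contact force between tape and sled below 0.02 N and contact force between the fingers and tape below 0.02 N and linear speed of tape below 0.03 m/s), for 0.2 s.
2. the drive has snapped in: flat on its pad, both clips sprung back over its ends (z of ssd in the frame of sled between 0.0145 and 0.0173 m and horizontal distance between ssd and sled below 0.004 m and angle between ssd's own z axis and vertical below 0.04 rad and angle between the y axis of ssd and the y axis of sled, either way round below 0.06 rad and value of joint each of clip_a, clip_b below 0.04 rad), for 0.2 s.
At the end, for the whole second after the job is handed in: Drive flat in the sled (underside 14.5-17.3 mm above its origin, centred to 4 mm, level to 0.04 rad, in line to 0.06), both clips within 0.04 rad of rest, fingers on it, pad force over 4 N; tape flat, still, let go, on riser, over 85 mm from the sled's centre, not touching sled or mat (all of step 1 and all of step 2 and contact force between ssd and pad above 4 N and contact force between the fingers and ssd above 2 N); the arm keeps its last pose, push and grip.
It fails at once if the solder reel or the memory module is moved more than 30 mm (distance of any of ram_stick, solder_reel from where it was at the start of the episode above 0.03 m).
It also fails if it takes over 72 s, if anything falls off the work surface, if the arm or the gripper's body presses on something with over 40 N, if the wrist force passes 120 N, or if a joint passes its speed limit or range.

## Robot

A 6-joint arm with a two-finger parallel gripper is mounted at the origin on a cart in front of the work surface, level with it; the furniture and walls round the work are solid. World frame = base frame: x ahead of the robot, y to its left, z up, the work surface at z = 0. Lengths are in m, angles in degrees, forces in N, time in s.
With the tool pointing down it reaches from about 0.3 to 0.75 m from the base axis. Payload 8.5 kg.
Tool frame: the origin (TCP) lies between the finger pads, 19 mm behind the fingertips; this is the grasp point; z points along the fingers, y is the line along which they close (so a half turn about z gives the same grasp; the last joint's range is limited). The gripper opens to 85 mm and grips with 20 to 120 N. Pads are 22 mm wide; open, the fingers measure 114 mm over their backs; the gripper's body (76 mm by 85 mm) begins 54 mm behind the grasp point. The pads swing forward as they close: fully open they stand 13 mm farther back than shut.
Start: joints at [54.643, 21.807, 74.336, -0, 83.858, -12.336], TCP at [0.215, 0.506, 0.25] pointing down, gripper open.
Joint ranges: [-178.18, 178.18], [-50.72, 133.34], [12.68, 142.11], [-81.47, 261.47], [9.98, 163.14], [-165.26, 165.26]. Speed limits (degrees/s): [136.94, 136.94, 180, 180, 180, 180].

## Interface

Orientations are given as a 3x3 rotation matrix whose columns are the frame's x, y, z axes.
In Python, from rig import env gives the robot as it stands.
- The arm moves only by the tool arm_command, never from a script. Its argument "deltas" is a list of rows, each an object of numbers: "rx", "ry", "rz": the turn, a rotation vector about the tool's x, y, z in rad; "dx", "dy", "dz": the shift along the tool's x, y, z in m; "fingers": the finger opening in m, from 0 to 0.0854. In form: [{"rx": .., "ry": .., "rz": .., "dx": .., "dy": .., "dz": .., "fingers": ..}, ...]. A call has 1 to 12 rows; each row shifts and turns the commanded pose from where the row before left it, along the tool's axes as they then stand; what a row does not reach is not made up. A row lasts 1/10 s, in which the tool goes at most 50 mm and 8.59 degrees, less where a joint would pass 70% of its speed; a pose out of reach is approached as far as the arm can. A call is refused whole if a number of a shift passes 0.05 or a number of a turn 0.15, either way. A call with a gripper value outside its range is refused whole. The fingers move at their own pace and stop on an object; "squeeze" is the grip in N (left out, the last holds). Time passes only in rows, so rows that do not move let the fingers close. It gives the time, the measured TCP pose, the force, the opening and the grip force at its end, in the units of the state.
- env.observe(): the state, without advancing time (a new reading comes with each control period).
- env.get_image(name): name is "scene" or "top"; returns a dict with "color" (480x640x3 uint8, blue, green, red), "camera_matrix" (3x3 intrinsics, pixels), "eye" and "orientation" of the camera in the world. Camera axes: x right, y up, looking along -z (the intrinsics and any distortion apply to the point x, -y, -z); pixel columns grow to the right and rows downward; lengths in m; the calibration is good to about 2 mm. A picture is of the moment at which its call begins. There is no depth.
- env.close_job(): hands the job in; it is judged then, once.
Trained networks look in a picture, given as the dict that the camera call returned (one of the last four; its "shot" number tells which), for a name from the list of things; names that differ only in an ending like _2 or _b are one class to them, and where a whole thing is asked for, a point or a joint stands for the part that bears it (a point fixed in the world has none). Each returns a list of dicts, best first, with "p" (0 to 1); they miss things now and then, are a little off and sometimes report something else, mostly with a low value. They report only what shows in the picture. A call takes as long as a camera call.
- env.look_for(query, picture): "box" ([left, top, right, bottom] in pixels, round what is visible of it).
- env.tip_of(query, picture): "location" ([column, row] in pixels: a listed point, or the origin of a listed thing).
The state is a dict: "time_s": time; "q": joint angles; "qvel": joint speeds; "joint_efforts": joint torques, N m; "position": TCP position; "tool_rot": TCP orientation; "ft_force": force on the tool from outside, world axes, zero at the start; "wrist_torque": the same for the moment, N m; "grip_width": finger opening in m; "gripper_force": force on a finger pad.
Only numpy, scipy, OpenCV 4.12 (cv2) and the standard library are available. Lean on these libraries where they do the work, as an engineer would, in place of code of your own. Each camera call takes 0.05 s, during which the arm holds its last target. There are 200 camera calls.

## Working session

There is one attempt and no reset: what is moved stays moved. The work goes in short steps, Python scripts to look and compute and a tool call to move; the robot and the scene stay as the last step left them, time stands still between calls to the robot, and variables do not carry over. Pictures are saved under pics/ and viewed, at most 10 in all, crops included, and the job is handed in when it is done.

Besides the shell and the picture viewer there is one more tool, called after ">>>" as name([rows], argument=value, ...), one row to a line, values as JSON. arm_command: Moves the arm, as the interface text tells. Its arguments: {"type":"object","properties":{"deltas":{"type":"array"},"squeeze":{"type":"number"}},"required":["deltas"]}

```bash
mkdir -p pics
cat > h.py <<'E'
import numpy as np, cv2
from rig import env
def ray(p,uv):
    K=np.array(p["camera_matrix"]);d=np.linalg.inv(K)@[uv[0],uv[1],1]
    R=np.array(p["orientation"]);return R@(d*[1,-1,-1])
def onz(p,uv,z):
    e=np.array(p["eye"]);d=ray(p,uv);return e+d*(z-e[2])/d[2]
def tri(ps,uvs):
    A=np.zeros((3,3));b=np.zeros(3)
    for p,uv in zip(ps,uvs):
        d=ray(p,uv);d/=np.linalg.norm(d);M=np.eye(3)-np.outer(d,d);A+=M;b+=M@np.array(p["eye"])
    return np.linalg.solve(A,b)
E
python3 - <<'E'
from h import *
np.set_printoptions(precision=4,suppress=True)
P={n:env.get_image(n) for n in("scene","top")}
for n,p in P.items():
    cv2.imwrite(f"pics/{n}0.png",p["color"]);print(n,p["eye"],p.get("distortion"),[k for k in p])
for q,z in [("sled",.09),("sled_guides",.124),("sled_seat",.106),("tape",.1065),("ssd",.12),("solder_reel",.09),("ram_stick",.12),("pad",.104),("clip_a",None),("carton",0),("riser_top",.09)]:
    uv=[]
    for n,p in P.items():
        t=env.tip_of(q,p);b=env.look_for(q,p)
        print(q,n,[(np.round(x["location"],1),round(x["p"],2),onz(p,x["location"],z) if z is not None else'') for x in t[:2]],[(np.round(x["box"]),round(x["p"],2)) for x in b[:2]])
        uv.append(t[0]["location"] if t else None)
    if None not in [None if u is None else 1 for u in uv]: print("   tri",tri(P.values(),uv))
s=env.observe();print(s["position"],s["tool_rot"],s["ft_force"])
E
```

```text
scene [0.5522 0.7727 0.7813] None ['color', 'camera_matrix', 'eye', 'orientation', 'shot']
top [0.4763 0.2334 0.947 ] None ['color', 'camera_matrix', 'eye', 'orientation', 'shot']
sled scene [] [(array([342., 284., 426., 379.]), 0.89), (array([252., 131., 346., 261.]), 0.3)]
sled top [(array([241.2, 295.8]), 0.63, array([0.445 , 0.4084, 0.09  ]))] [(array([199., 265., 281., 336.]), 0.57)]
sled_guides scene [(array([386.7, 322.1]), 0.79, array([0.4464, 0.4087, 0.124 ]))] [(array([342., 282., 426., 380.]), 0.94), (array([365., 297., 408., 359.]), 0.71)]
sled_guides top [(array([238.1, 294.5]), 0.84, array([0.4486, 0.4074, 0.124 ]))] [(array([201., 258., 282., 334.]), 0.83), (array([216., 277., 266., 319.]), 0.7)]
   tri [0.4474 0.4079 0.1229]
sled_seat scene [(array([384.9, 326.1]), 0.87, array([0.4469, 0.4056, 0.106 ]))] [(array([342., 282., 424., 379.]), 0.78)]
sled_seat top [(array([241.8, 298.7]), 0.71, array([0.44  , 0.4038, 0.106 ]))] [(array([201., 261., 284., 333.]), 0.74)]
   tri [0.4431 0.404  0.1025]
tape scene [(array([386.4, 325.2]), 0.87, array([0.4445, 0.4043, 0.1065]))]
[... 1159 characters left out ...]
, 226.5]), 0.84, array([ 0.5829, -0.0149,  0.12  ]))] [(array([453., 195., 472., 264.]), 0.75)]
   tri [ 0.578  -0.0147  0.1181]
pad scene [(array([387.4, 329. ]), 0.87, array([0.4432, 0.4095, 0.104 ])), (array([383.4, 329.1]), 0.36, array([0.4493, 0.4096, 0.104 ]))] [(array([368., 298., 405., 359.]), 0.63)]
pad top [(array([239.6, 292.6]), 0.71, array([0.4516, 0.4089, 0.104 ])), (array([248.2, 281.3]), 0.52, array([0.4735, 0.3929, 0.104 ]))] [(array([214., 277., 267., 319.]), 0.88)]
   tri [0.4475 0.4094 0.105 ]Traceback (most recent call last):
  File "<stdin>", line 9, in <module>
ValueError: it knows: carton, pad, ram_stick, riser_top, sled, sled_guides, sled_seat, solder_reel, ssd, tape
```

Run:
```python
import cv2
s=cv2.imread("pics/scene0.png");t=cv2.imread("pics/top0.png")
a=cv2.resize(s[270:395,320:445],(400,400),interpolation=cv2.INTER_CUBIC)
b=cv2.resize(t[240:365,180:305],(400,400),interpolation=cv2.INTER_CUBIC)
cv2.imwrite("pics/crop0.png",cv2.hconcat([a,b]))
```

```text
(no output)
```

View pics/top0.png

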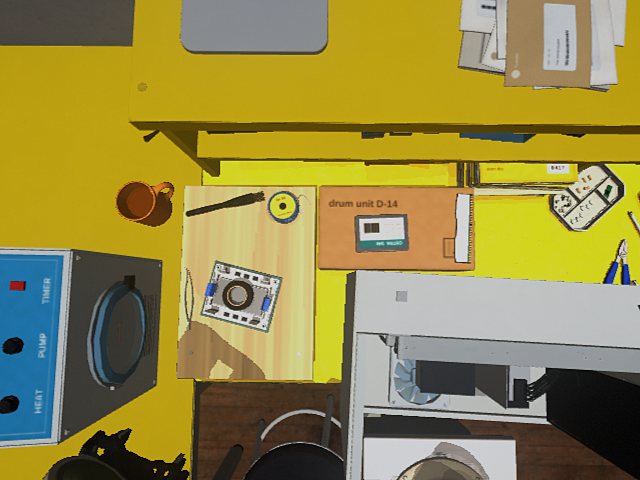

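```bash
sleep 1
```

```text
(no output)
```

View pics/crop0.png

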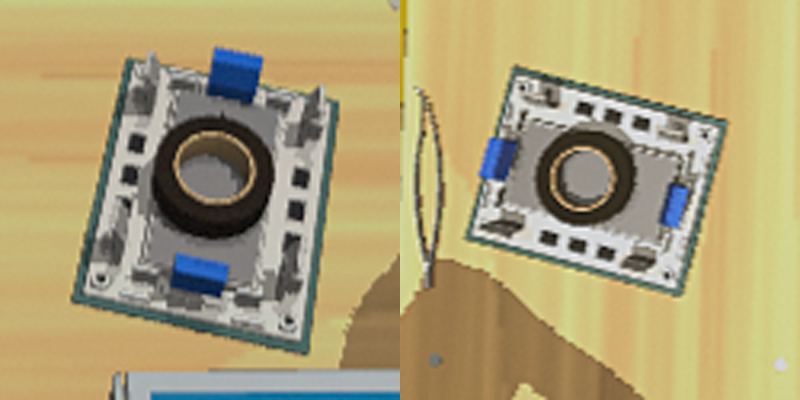

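Run:
```python
from h import *
from scipy.optimize import least_squares
np.set_printoptions(precision=4,suppress=True)
P={n:env.get_image(n) for n in("scene","top")}
t=np.array([[114,66],[327,121],[282,297],[67,239]])/3.2+[180,240]-.5+.16
s=np.array([[127,58],[340,103],[306,353],[73,300]])/3.2+[320,270]-.5+.16
for n,c in(("top",t),("scene",s)):
    w=np.array([onz(P[n],x,.0925) for x in c]);print(n,w.mean(0));
    print(w[:,:2], [np.linalg.norm(w[i]-w[i-1]) for i in range(4)],[np.degrees(np.arctan2(*(w[i]-w[i-1])[1::-1])) for i in range(4)])
print("tape",onz(P["top"],[237.0,294.5],.125),onz(P["scene"],[387,322.3],.125))
a=cv2.resize(P["scene"]["color"][150:230,270:350],(400,400),interpolation=cv2.INTER_CUBIC)
b=cv2.resize(P["top"]["color"][190:270,342:422],(400,400),interpolation=cv2.INTER_CUBIC)
cv2.imwrite("pics/crop1.png",cv2.hconcat([a,b]))
```

```text
top [0.4448 0.4077 0.0925]
[[0.514  0.4613]
 [0.4818 0.329 ]
 [0.3751 0.354 ]
 [0.4082 0.4862]] [np.float64(0.1087019946786461), np.float64(0.13616124108528024), np.float64(0.1095505642385397), np.float64(0.13625727998766457)] [np.float64(-13.235453991087066), np.float64(-103.6813481417607), np.float64(166.80994321038594), np.float64(75.96213790129654)]
scene [0.4442 0.407  0.0925]
[[0.4808 0.3272]
 [0.3745 0.3545]
 [0.4084 0.4861]
 [0.5132 0.46  ]] [np.float64(0.1367042722407993), np.float64(0.10966415491354654), np.float64(0.1358569422953739), np.float64(0.10803254379739537)] [np.float64(-103.72407508399986), np.float64(165.59920087035545), np.float64(75.59065036374733), np.float64(-13.956463791274226)]
tape [0.4486 0.4093 0.125 ] [0.4462 0.4095 0.125 ]
```

View pics/crop1.png

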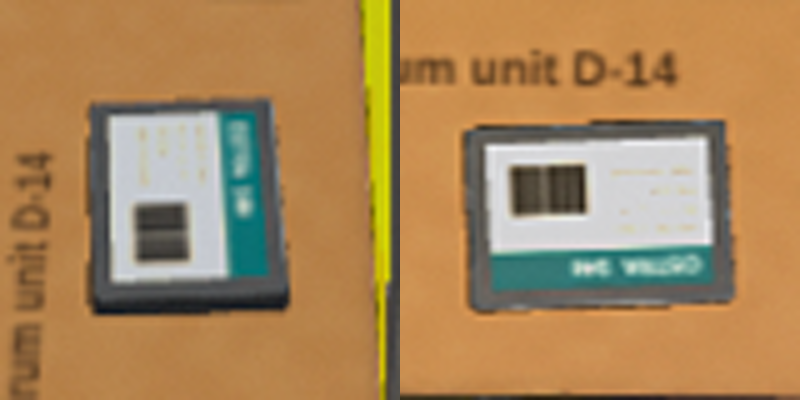

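View pics/scene0.png

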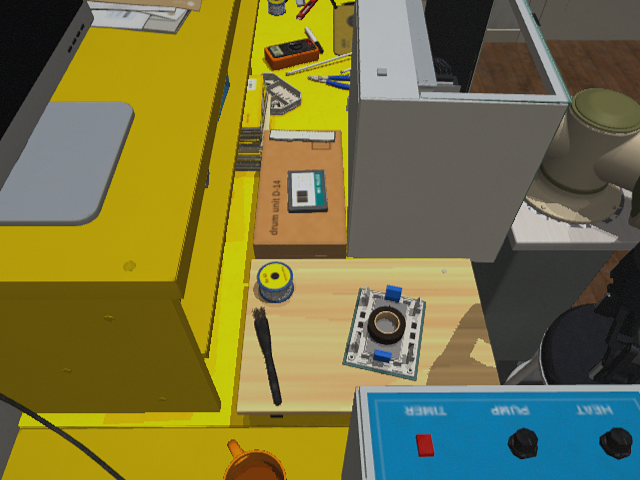

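```bash
cat >> h.py <<'E'
np.set_printoptions(precision=4,suppress=True)
from scipy.spatial.transform import Rotation as Ro
def go(pos,yaw_y,opp=None):
    "tool down, tool y at heading yaw_y deg (mod 180); prints turn then shift in the turned tool axes"
    s=env.observe();R=np.array(s["tool_rot"]);p=np.array(s["position"]);best=None
    for k in (0,180):
        a=np.radians(yaw_y+k);y=np.array([np.cos(a),np.sin(a),0]);z=np.array([0,0,-1.]);T=np.c_[np.cross(y,z),y,z]
        r=Ro.from_matrix(R.T@T).as_rotvec()
        if best is None or np.linalg.norm(r)<np.linalg.norm(best[0]): best=(r,T)
    d=np.array(pos)-p
    print("t",s["time_s"],"p",p,"turn",best[0],"shift",best[1].T@d,"q6",s["q"][5],"ft",s["ft_force"],"w",s["grip_width"],s["gripper_force"])
E
python3 - <<'E'
from h import *
P={n:env.get_image(n) for n in("scene","top")}
t=np.array([[69,130],[324,122],[335,298],[77,308]])/5+[342,190]-.5+.1
s=np.array([[90,104],[268,100],[285,290],[95,292]])/5+[270,150]-.5+.1
for n,c in(("top",t),("scene",s)):
    w=np.array([onz(P[n],x,.1295) for x in c]);print(n,w.mean(0));
    print(w[:,:2], [np.linalg.norm(w[i]-w[i-1]) for i in range(4)],[np.degrees(np.arctan2(*(w[i]-w[i-1])[1::-1])) for i in range(4)])
print([onz(P["top"],x,.09)[:2] for x in ([184,186],[316,186],[313,380],[178,378])])
print(env.observe()["tool_rot"]);go([.447,.4094,.25],-13.9)
E
```

```text
top [0.5687 0.1373 0.1295]
[[0.6004 0.1875]
 [0.6045 0.0907]
 [0.5375 0.0869]
 [0.5326 0.1841]] [np.float64(0.06786095669331957), np.float64(0.09686604693612855), np.float64(0.06708476396812979), np.float64(0.09727160170902546)] [np.float64(2.874795316788055), np.float64(-87.5773965503309), np.float64(-176.77625034705744), np.float64(92.88242621621798)]
scene [0.5694 0.1349 0.1295]
[[0.6056 0.0879]
 [0.5383 0.0858]
 [0.5333 0.1826]
 [0.6005 0.1835]] [np.float64(0.09567916665271965), np.float64(0.06730875759288807), np.float64(0.09696100693919406), np.float64(0.0672560476319535)] [np.float64(-86.97540975027846), np.float64(-178.16801566717785), np.float64(92.97042980277345), np.float64(0.7385598139622404)]
[array([0.6629, 0.5307]), array([0.6656, 0.2647]), array([0.286, 0.265]), array([0.2859, 0.5259])]
[[-0.9204  0.391  -0.    ]
 [ 0.391   0.9204 -0.    ]
 [ 0.     -0.     -1.    ]]
t 1.9 p [0.2151 0.5062 0.25  ] turn [-0.      0.      1.4116] shift [-0.0382  0.2484  0.    ] q6 -12.33671407412377 ft [-0.7031 -0.8829  0.3662] w 0.08549015221421982 0.0
```

>>> arm_command([
  {"rz": 0.141},
  {"rz": 0.141},
  {"rz": 0.141},
  {"rz": 0.141},
  {"rz": 0.141},
  {"rz": 0.141},
  {"rz": 0.141},
  {"rz": 0.141},
  {"rz": 0.141},
  {"rz": 0.142},
])

```text
invalid input
```

>>> arm_command([
  {"dx": -0.0048,"dy": 0.031},
  {"dx": -0.0048,"dy": 0.031},
  {"dx": -0.0048,"dy": 0.031},
  {"dx": -0.0048,"dy": 0.031},
  {"dx": -0.0048,"dy": 0.031},
  {"dx": -0.0048,"dy": 0.031},
  {"dx": -0.0048,"dy": 0.031},
  {"dx": -0.0048,"dy": 0.031},
  {},
])

```text
invalid input
```

```bash
python3 -c "
from h import *
go([.447,.4094,.127],-13.9)"
```

```text
t 1.9 p [0.2151 0.5062 0.25  ] turn [-0.      0.      1.4116] shift [-0.0382  0.2484  0.123 ] q6 -12.33671407412377 ft [-0.7031 -0.8829  0.3662] w 0.08549015221421982 0.0
```

>>> arm_command([
  {"rx": 0,"ry": 0,"rz": 0.141,"dx": 0,"dy": 0,"dz": 0,"fingers": 0.085},
  {"rx": 0,"ry": 0,"rz": 0.141,"dx": 0,"dy": 0,"dz": 0,"fingers": 0.085},
  {"rx": 0,"ry": 0,"rz": 0.141,"dx": 0,"dy": 0,"dz": 0,"fingers": 0.085},
  {"rx": 0,"ry": 0,"rz": 0.141,"dx": 0,"dy": 0,"dz": 0,"fingers": 0.085},
  {"rx": 0,"ry": 0,"rz": 0.141,"dx": 0,"dy": 0,"dz": 0,"fingers": 0.085},
  {"rx": 0,"ry": 0,"rz": 0.141,"dx": 0,"dy": 0,"dz": 0,"fingers": 0.085},
  {"rx": 0,"ry": 0,"rz": 0.141,"dx": 0,"dy": 0,"dz": 0,"fingers": 0.085},
  {"rx": 0,"ry": 0,"rz": 0.141,"dx": 0,"dy": 0,"dz": 0,"fingers": 0.085},
  {"rx": 0,"ry": 0,"rz": 0.141,"dx": 0,"dy": 0,"dz": 0,"fingers": 0.085},
  {"rx": 0,"ry": 0,"rz": 0.142,"dx": 0,"dy": 0,"dz": 0,"fingers": 0.085},
])

```text
time_s: 2.9
position: [0.2151, 0.5062, 0.25]
tool_rot: [[0.245, 0.969, 0.0], [0.969, -0.245, 0.0], [0.0, 0.0, -1.0]]
ft_force: [1.0, -0.7, 0.3]
grip_width: 0.0849
gripper_force: 0.0
```

>>> arm_command([
  {"rx": 0,"ry": 0,"rz": 0,"dx": -0.0048,"dy": 0.031,"dz": 0,"fingers": 0.085},
  {"rx": 0,"ry": 0,"rz": 0,"dx": -0.0048,"dy": 0.031,"dz": 0,"fingers": 0.085},
  {"rx": 0,"ry": 0,"rz": 0,"dx": -0.0048,"dy": 0.031,"dz": 0,"fingers": 0.085},
  {"rx": 0,"ry": 0,"rz": 0,"dx": -0.0048,"dy": 0.031,"dz": 0,"fingers": 0.085},
  {"rx": 0,"ry": 0,"rz": 0,"dx": -0.0048,"dy": 0.031,"dz": 0,"fingers": 0.085},
  {"rx": 0,"ry": 0,"rz": 0,"dx": -0.0048,"dy": 0.031,"dz": 0,"fingers": 0.085},
  {"rx": 0,"ry": 0,"rz": 0,"dx": -0.0048,"dy": 0.031,"dz": 0,"fingers": 0.085},
  {"rx": 0,"ry": 0,"rz": 0,"dx": -0.0048,"dy": 0.031,"dz": 0,"fingers": 0.085},
  {"rx": 0,"ry": 0,"rz": 0,"dx": 0,"dy": 0,"dz": 0.04,"fingers": 0.085},
  {"rx": 0,"ry": 0,"rz": 0,"dx": 0,"dy": 0,"dz": 0.02,"fingers": 0.085},
  {"rx": 0,"ry": 0,"rz": 0,"dx": 0,"dy": 0,"dz": 0,"fingers": 0.085},
])

```text
time_s: 4.0
position: [0.4459, 0.4087, 0.1871]
tool_rot: [[0.24, 0.971, -0.005], [0.971, -0.24, -0.003], [-0.004, -0.004, -1.0]]
ft_force: [0.4, 0.3, 0.5]
grip_width: 0.085
gripper_force: 0.0
```

```bash
python3 -c "
from h import *
go([.447,.4094,.127],-13.9)"
```

```text
t 4.0 p [0.4459 0.4087 0.1871] turn [-0.0043  0.0043  0.0001] shift [0.001  0.0009 0.0601] q6 45.19724140997692 ft [0.368  0.2645 0.5002] w 0.08497561991751777 0.0
```

>>> arm_command([
  {"rx": 0,"ry": 0,"rz": 0,"dx": 0,"dy": 0,"dz": 0.025,"fingers": 0.085},
  {"rx": 0,"ry": 0,"rz": 0,"dx": 0,"dy": 0,"dz": 0.02,"fingers": 0.085},
  {"rx": 0,"ry": 0,"rz": 0,"dx": 0,"dy": 0,"dz": 0.01,"fingers": 0.085},
  {"rx": 0,"ry": 0,"rz": 0,"dx": 0,"dy": 0,"dz": 0.005,"fingers": 0.085},
  {"rx": 0,"ry": 0,"rz": 0,"dx": 0,"dy": 0,"dz": 0,"fingers": 0.085},
  {"rx": 0,"ry": 0,"rz": 0,"dx": 0,"dy": 0,"dz": 0,"fingers": 0.05},
  {"rx": 0,"ry": 0,"rz": 0,"dx": 0,"dy": 0,"dz": 0,"fingers": 0.05},
  {"rx": 0,"ry": 0,"rz": 0,"dx": 0,"dy": 0,"dz": 0,"fingers": 0.05},
  {"rx": 0,"ry": 0,"rz": 0,"dx": 0,"dy": 0,"dz": 0,"fingers": 0.05},
  {"rx": 0,"ry": 0,"rz": 0,"dx": 0,"dy": 0,"dz": 0,"fingers": 0.05},
  {"rx": 0,"ry": 0,"rz": 0,"dx": 0,"dy": 0,"dz": 0,"fingers": 0.05},
], squeeze=30)

```text
time_s: 5.1
position: [0.447, 0.4097, 0.1313]
tool_rot: [[0.24, 0.971, 0.002], [0.971, -0.24, 0.001], [0.001, 0.001, -1.0]]
ft_force: [-1.1, -0.8, 5.5]
grip_width: 0.0538
gripper_force: 31.5
```

Run:
```python
from h import *
p=env.get_image("scene");go([.447,.4094,.127],-13.9)
cv2.imwrite("pics/a.png",cv2.resize(p["color"][230:380,300:500],(800,600),interpolation=cv2.INTER_CUBIC))
```

```text
t 5.15 p [0.447  0.4097 0.1313] turn [ 0.0014 -0.0014  0.0006] shift [-0.0003  0.0001  0.0043] q6 45.197424479762994 ft [-1.0665 -1.2386  4.8531] w 0.05462697160003369 31.468572210869752
```

View pics/a.png

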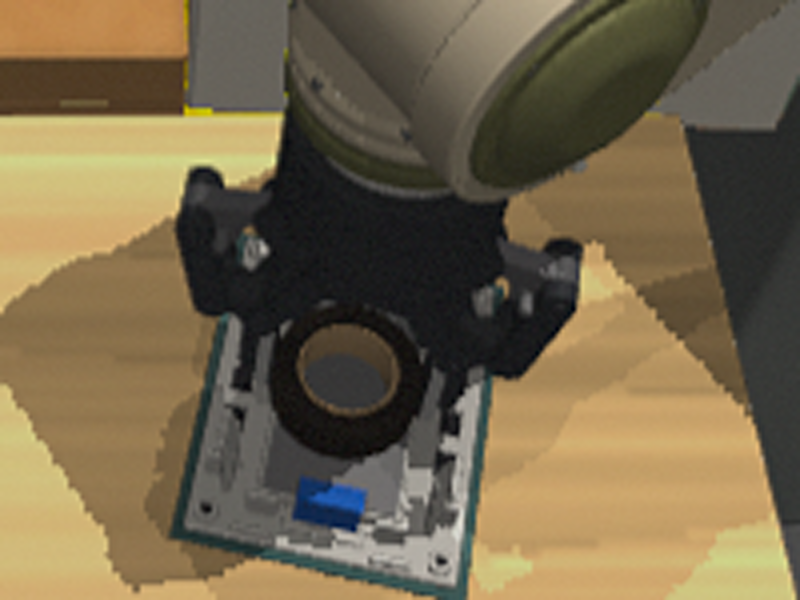

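>>> arm_command([
  {"rx": 0,"ry": 0,"rz": 0,"dx": 0,"dy": 0,"dz": -0.01,"fingers": 0.05},
  {"rx": 0,"ry": 0,"rz": 0,"dx": 0,"dy": 0,"dz": -0.02,"fingers": 0.05},
  {"rx": 0,"ry": 0,"rz": 0,"dx": 0,"dy": 0,"dz": -0.03,"fingers": 0.05},
  {"rx": 0,"ry": 0,"rz": 0,"dx": 0,"dy": 0,"dz": -0.01,"fingers": 0.05},
  {"rx": 0,"ry": 0,"rz": 0,"dx": 0,"dy": 0,"dz": 0,"fingers": 0.05},
])

```text
time_s: 5.65
position: [0.447, 0.4097, 0.2016]
tool_rot: [[0.24, 0.971, 0.003], [0.971, -0.24, 0.002], [0.002, 0.002, -1.0]]
ft_force: [0.1, 0.1, -0.8]
grip_width: 0.0541
gripper_force: 31.9
```

Run:
```python
from h import *
p=env.get_image("scene");go([.33,.33,.19],-13.9)
P=[p,env.get_image("top")]
print(tri(P,[env.tip_of("tape",q)[0]["location"] for q in P]))
cv2.imwrite("pics/b.png",cv2.resize(p["color"][230:380,300:500],(800,600),interpolation=cv2.INTER_CUBIC))
```

```text
t 5.7 p [0.4466 0.4094 0.1999] turn [ 0.0003 -0.0003  0.0006] shift [-0.1051 -0.0941  0.0099] q6 45.19806370878361 ft [-0.2406 -0.1558 -1.4439] w 0.054239476878849044 31.91257743834285Traceback (most recent call last):
  File "<stdin>", line 4, in <module>
IndexError: list index out of range
```

Run:
```python
from h import *
p=env.get_image("scene")
print(env.tip_of("tape",p)[:1])
cv2.imwrite("pics/b.png",cv2.resize(p["color"][230:380,300:500],(800,600),interpolation=cv2.INTER_CUBIC))
```

```text
[{'location': [390.9, 302.6], 'p': 0.75}]
```

View pics/b.png

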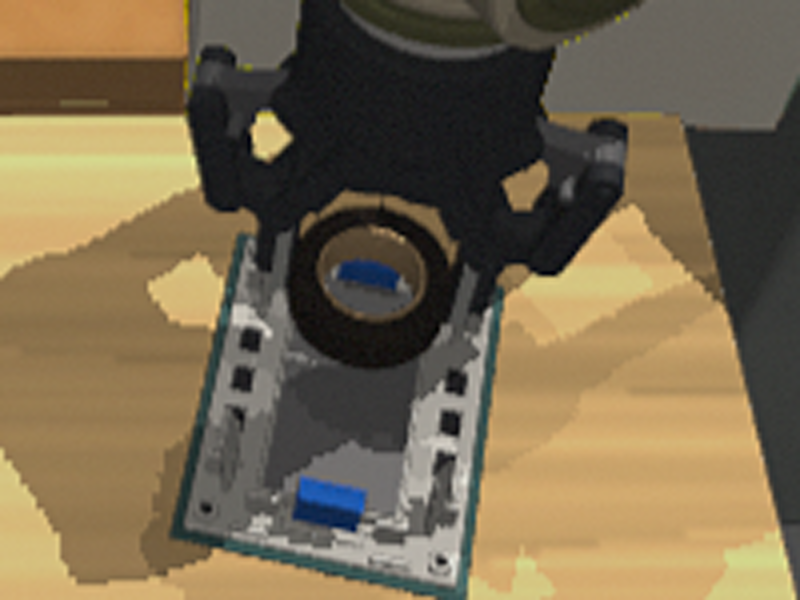

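>>> arm_command([
  {"rx": 0,"ry": 0,"rz": 0,"dx": -0.015,"dy": -0.0135,"dz": 0,"fingers": 0.05},
  {"rx": 0,"ry": 0,"rz": 0,"dx": -0.02,"dy": -0.018,"dz": 0,"fingers": 0.05},
  {"rx": 0,"ry": 0,"rz": 0,"dx": -0.02,"dy": -0.018,"dz": 0,"fingers": 0.05},
  {"rx": 0,"ry": 0,"rz": 0,"dx": -0.02,"dy": -0.018,"dz": 0,"fingers": 0.05},
  {"rx": 0,"ry": 0,"rz": 0,"dx": -0.02,"dy": -0.018,"dz": 0,"fingers": 0.05},
  {"rx": 0,"ry": 0,"rz": 0,"dx": -0.01,"dy": -0.0085,"dz": 0,"fingers": 0.05},
  {"rx": 0,"ry": 0,"rz": 0,"dx": 0,"dy": 0,"dz": 0.025,"fingers": 0.05},
  {"rx": 0,"ry": 0,"rz": 0,"dx": 0,"dy": 0,"dz": 0.025,"fingers": 0.05},
  {"rx": 0,"ry": 0,"rz": 0,"dx": 0,"dy": 0,"dz": 0.02,"fingers": 0.05},
  {"rx": 0,"ry": 0,"rz": 0,"dx": 0,"dy": 0,"dz": 0.006,"fingers": 0.05},
  {"rx": 0,"ry": 0,"rz": 0,"dx": 0,"dy": 0,"dz": 0,"fingers": 0.05},
  {"rx": 0,"ry": 0,"rz": 0,"dx": 0,"dy": 0,"dz": 0,"fingers": 0.05},
])

```text
time_s: 7.1
position: [0.3306, 0.3303, 0.1246]
tool_rot: [[0.24, 0.971, 0.001], [0.971, -0.24, 0.0], [0.001, 0.001, -1.0]]
ft_force: [-0.5, 0.5, 0.3]
grip_width: 0.0542
gripper_force: 31.9
```

>>> arm_command([
  {"rx": 0,"ry": 0,"rz": 0,"dx": 0,"dy": 0,"dz": 0.003,"fingers": 0.05},
  {"rx": 0,"ry": 0,"rz": 0,"dx": 0,"dy": 0,"dz": 0.003,"fingers": 0.05},
  {"rx": 0,"ry": 0,"rz": 0,"dx": 0,"dy": 0,"dz": 0,"fingers": 0.05},
])

```text
time_s: 7.4
position: [0.3302, 0.33, 0.118]
tool_rot: [[0.24, 0.971, -0.0], [0.971, -0.24, -0.0], [-0.0, -0.0, -1.0]]
ft_force: [0.4, -0.4, -0.1]
grip_width: 0.0541
gripper_force: 31.9
```

>>> arm_command([
  {"rx": 0,"ry": 0,"rz": 0,"dx": 0,"dy": 0,"dz": 0.002,"fingers": 0.05},
  {"rx": 0,"ry": 0,"rz": 0,"dx": 0,"dy": 0,"dz": 0.001,"fingers": 0.05},
  {"rx": 0,"ry": 0,"rz": 0,"dx": 0,"dy": 0,"dz": 0,"fingers": 0.05},
  {"rx": 0,"ry": 0,"rz": 0,"dx": 0,"dy": 0,"dz": 0,"fingers": 0.05},
])

```text
time_s: 7.8
position: [0.3303, 0.3301, 0.1153]
tool_rot: [[0.24, 0.971, 0.0], [0.971, -0.24, 0.0], [0.0, 0.0, -1.0]]
ft_force: [-2.3, -0.3, 4.9]
grip_width: 0.0542
gripper_force: 32.3
```

>>> arm_command([
  {"rx": 0,"ry": 0,"rz": 0,"dx": 0,"dy": 0,"dz": 0,"fingers": 0.065},
  {"rx": 0,"ry": 0,"rz": 0,"dx": 0,"dy": 0,"dz": 0,"fingers": 0.075},
  {"rx": 0,"ry": 0,"rz": 0,"dx": 0,"dy": 0,"dz": 0,"fingers": 0.085},
  {"rx": 0,"ry": 0,"rz": 0,"dx": 0,"dy": 0,"dz": 0,"fingers": 0.085},
  {"rx": 0,"ry": 0,"rz": 0,"dx": 0,"dy": 0,"dz": 0,"fingers": 0.085},
  {"rx": 0,"ry": 0,"rz": 0,"dx": 0,"dy": 0,"dz": -0.01,"fingers": 0.085},
  {"rx": 0,"ry": 0,"rz": 0,"dx": 0,"dy": 0,"dz": -0.02,"fingers": 0.085},
  {"rx": 0,"ry": 0,"rz": 0,"dx": 0,"dy": 0,"dz": -0.04,"fingers": 0.085},
  {"rx": 0,"ry": 0,"rz": 0,"dx": 0,"dy": 0,"dz": -0.04,"fingers": 0.085},
  {"rx": 0,"ry": 0,"rz": 0,"dx": 0,"dy": 0,"dz": -0.04,"fingers": 0.085},
  {"rx": 0,"ry": 0,"rz": 0,"dx": 0,"dy": 0,"dz": -0.04,"fingers": 0.085},
  {"rx": 0,"ry": 0,"rz": 0,"dx": 0,"dy": 0,"dz": -0.04,"fingers": 0.085},
])

```text
time_s: 9.0
position: [0.3296, 0.3297, 0.3476]
tool_rot: [[0.24, 0.971, 0.001], [0.971, -0.24, 0.0], [0.001, 0.001, -1.0]]
ft_force: [0.3, -0.8, 0.7]
grip_width: 0.0851
gripper_force: 0.0
```

Run:
```python
from h import *
go([.5695,.135,.45],2.5)
p=env.get_image("scene")
for n in("tape","ssd"):
  x=env.tip_of(n,p)[0];print(n,x,onz(p,x["location"],.09 if n=="tape" else .12))
cv2.imwrite("pics/c.png",p["color"][200:420,240:540])
```

```text
t 9.0 p [0.3296 0.3297 0.3476] turn [ 0.0008 -0.0006 -0.2856] shift [-0.205   0.2312 -0.1024] q6 44.27517622703081 ft [ 0.266  -0.8321  0.6675] w 0.08505795375629922 0.0
tape {'location': [446.1, 286.4], 'p': 0.75} [0.3362 0.3233 0.09  ]
ssd {'location': [308.0, 189.1], 'p': 0.77} [0.5668 0.1278 0.12  ]
```

View pics/c.png

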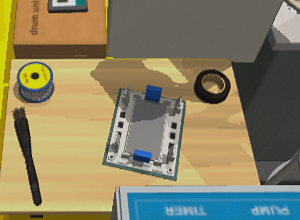

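>>> arm_command([
  {"rx": 0,"ry": 0,"rz": 0,"dx": 0,"dy": 0,"dz": -0.04,"fingers": 0.085},
  {"rx": 0,"ry": 0,"rz": -0.143,"dx": 0,"dy": 0,"dz": -0.04,"fingers": 0.085},
  {"rx": 0,"ry": 0,"rz": -0.143,"dx": 0,"dy": 0,"dz": -0.03,"fingers": 0.085},
  {"rx": 0,"ry": 0,"rz": 0,"dx": 0,"dy": 0,"dz": 0,"fingers": 0.085},
  {"rx": 0,"ry": 0,"rz": 0,"dx": -0.022,"dy": 0.026,"dz": 0,"fingers": 0.085},
  {"rx": 0,"ry": 0,"rz": 0,"dx": -0.03,"dy": 0.034,"dz": 0,"fingers": 0.085},
  {"rx": 0,"ry": 0,"rz": 0,"dx": -0.03,"dy": 0.034,"dz": 0,"fingers": 0.085},
  {"rx": 0,"ry": 0,"rz": 0,"dx": -0.03,"dy": 0.034,"dz": 0,"fingers": 0.085},
  {"rx": 0,"ry": 0,"rz": 0,"dx": -0.03,"dy": 0.034,"dz": 0,"fingers": 0.085},
  {"rx": 0,"ry": 0,"rz": 0,"dx": -0.03,"dy": 0.034,"dz": 0,"fingers": 0.085},
  {"rx": 0,"ry": 0,"rz": 0,"dx": -0.033,"dy": 0.035,"dz": 0,"fingers": 0.085},
  {"rx": 0,"ry": 0,"rz": 0,"dx": 0,"dy": 0,"dz": 0,"fingers": 0.085},
])

```text
time_s: 10.35
position: [0.5736, 0.1315, 0.4502]
tool_rot: [[-0.037, 0.999, -0.007], [0.999, 0.037, -0.001], [-0.001, -0.007, -1.0]]
ft_force: [-0.0, 0.6, -0.2]
grip_width: 0.085
gripper_force: 0.0
```

Run:
```python
from h import *
go([.5695,.135,.135],2.5)
print(env.observe()["q"])
```

```text
t 10.35 p [0.5736 0.1315 0.4502] turn [-0.0074  0.0006 -0.0066] shift [ 0.0036 -0.0039  0.3152] q6 -0.7280385565307073 ft [-0.0319  0.5556 -0.2226] w 0.08499260246120198 0.0
[  1.4168  24.1036  38.7144  -0.0473 117.6079  -0.728 ]
```

>>> arm_command([
  {"rx": 0,"ry": 0,"rz": 0,"dx": 0,"dy": 0,"dz": 0.03,"fingers": 0.085},
  {"rx": 0,"ry": 0,"rz": 0,"dx": 0,"dy": 0,"dz": 0.04,"fingers": 0.085},
  {"rx": 0,"ry": 0,"rz": 0,"dx": 0,"dy": 0,"dz": 0.04,"fingers": 0.085},
  {"rx": 0,"ry": 0,"rz": 0,"dx": 0,"dy": 0,"dz": 0.04,"fingers": 0.085},
  {"rx": 0,"ry": 0,"rz": 0,"dx": 0,"dy": 0,"dz": 0.04,"fingers": 0.085},
  {"rx": 0,"ry": 0,"rz": 0,"dx": 0,"dy": 0,"dz": 0.04,"fingers": 0.085},
  {"rx": 0,"ry": 0,"rz": 0,"dx": 0,"dy": 0,"dz": 0.02,"fingers": 0.085},
  {"rx": 0,"ry": 0,"rz": 0,"dx": 0,"dy": 0,"dz": 0,"fingers": 0.085},
  {"rx": 0,"ry": 0,"rz": 0,"dx": 0,"dy": 0,"dz": 0,"fingers": 0.085},
])

```text
time_s: 11.25
position: [0.5697, 0.1356, 0.2051]
tool_rot: [[-0.044, 0.999, -0.001], [0.999, 0.044, -0.0], [0.0, -0.001, -1.0]]
ft_force: [-0.2, 0.4, 0.1]
grip_width: 0.0854
gripper_force: 0.0
```

Run:
```python
from h import *
go([.5695,.135,.139],2.5)
p=env.get_image("scene")
for n in("ssd",):
  x=env.tip_of(n,p)[0];print(n,x,onz(p,x["location"],.12))
cv2.imwrite("pics/d.png",cv2.resize(p["color"][80:260,230:430],(800,600)))
```

```text
t 11.25 p [0.5697 0.1356 0.2051] turn [-0.0006 -0.     -0.0001] shift [-0.0006 -0.0003  0.0661] q6 -0.6809525666208651 ft [-0.197   0.4197  0.1382] w 0.08539692172349996 0.0
ssd {'location': [305.8, 191.7], 'p': 0.89} [0.5708 0.1344 0.12  ]
```

View pics/d.png

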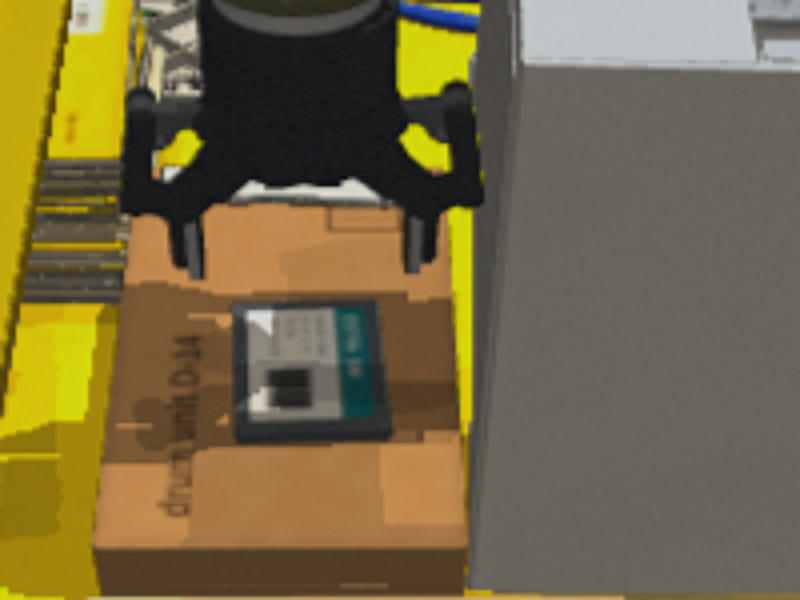

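>>> arm_command([
  {"rx": 0,"ry": 0,"rz": 0,"dx": 0,"dy": 0,"dz": 0.025,"fingers": 0.085},
  {"rx": 0,"ry": 0,"rz": 0,"dx": 0,"dy": 0,"dz": 0.025,"fingers": 0.085},
  {"rx": 0,"ry": 0,"rz": 0,"dx": 0,"dy": 0,"dz": 0.01,"fingers": 0.085},
  {"rx": 0,"ry": 0,"rz": 0,"dx": 0,"dy": 0,"dz": 0.006,"fingers": 0.085},
  {"rx": 0,"ry": 0,"rz": 0,"dx": 0,"dy": 0,"dz": 0,"fingers": 0.085},
  {"rx": 0,"ry": 0,"rz": 0,"dx": 0,"dy": 0,"dz": 0,"fingers": 0.06},
  {"rx": 0,"ry": 0,"rz": 0,"dx": 0,"dy": 0,"dz": 0,"fingers": 0.06},
  {"rx": 0,"ry": 0,"rz": 0,"dx": 0,"dy": 0,"dz": 0,"fingers": 0.06},
  {"rx": 0,"ry": 0,"rz": 0,"dx": 0,"dy": 0,"dz": 0,"fingers": 0.06},
  {"rx": 0,"ry": 0,"rz": 0,"dx": 0,"dy": 0,"dz": 0,"fingers": 0.06},
], squeeze=35)

```text
time_s: 12.35
position: [0.5721, 0.1357, 0.1434]
tool_rot: [[-0.044, 0.999, 0.009], [0.999, 0.044, 0.001], [0.0, 0.009, -1.0]]
ft_force: [0.1, 1.8, 18.8]
grip_width: 0.0603
gripper_force: 14.7
```

Run:
```python
from h import *
p=env.get_image("scene");go([.5695,.135,.139],2.5)
cv2.imwrite("pics/e.png",cv2.resize(p["color"][110:230,250:410],(800,600),interpolation=cv2.INTER_CUBIC))
```

```text
t 12.4 p [0.5721 0.1357 0.1433] turn [ 0.0086 -0.0002  0.0004] shift [-0.0006 -0.0026  0.0043] q6 -0.7236885916028544 ft [-0.3156  1.8457 18.6864] w 0.0599436182738795 14.731720252311788
```

View pics/e.png

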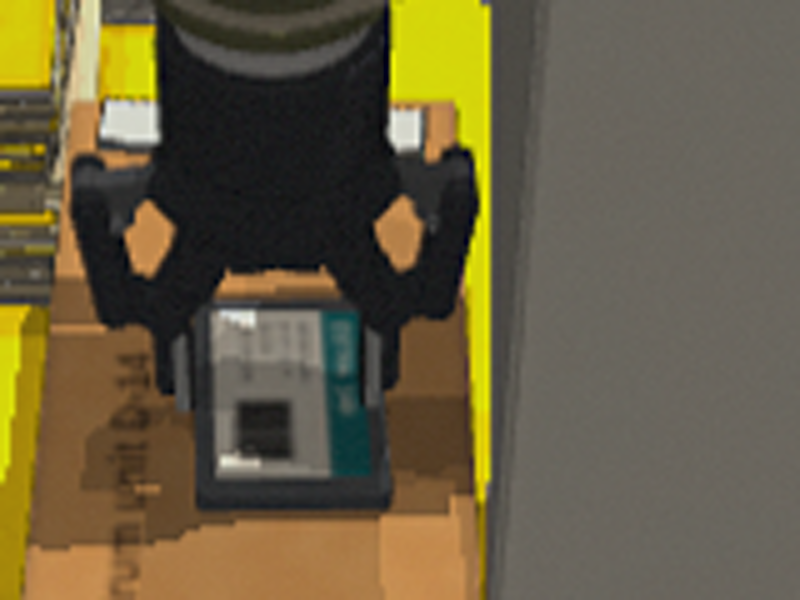

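>>> arm_command([
  {"rx": 0,"ry": 0,"rz": 0,"dx": 0,"dy": 0,"dz": 0,"fingers": 0.085},
  {"rx": 0,"ry": 0,"rz": 0,"dx": 0,"dy": 0,"dz": 0,"fingers": 0.085},
  {"rx": 0,"ry": 0,"rz": 0,"dx": 0,"dy": 0,"dz": 0,"fingers": 0.085},
  {"rx": 0,"ry": 0,"rz": 0,"dx": 0,"dy": 0,"dz": -0.005,"fingers": 0.085},
  {"rx": 0,"ry": 0,"rz": 0,"dx": 0,"dy": 0,"dz": -0.015,"fingers": 0.085},
  {"rx": 0,"ry": 0,"rz": 0,"dx": 0,"dy": 0,"dz": -0.03,"fingers": 0.085},
  {"rx": 0,"ry": 0,"rz": 0,"dx": 0,"dy": 0,"dz": 0,"fingers": 0.085},
  {"rx": 0,"ry": 0,"rz": 0,"dx": 0,"dy": 0,"dz": 0,"fingers": 0.085},
])

```text
time_s: 13.2
position: [0.5701, 0.1354, 0.1894]
tool_rot: [[-0.044, 0.999, 0.001], [0.999, 0.044, 0.0], [-0.0, 0.001, -1.0]]
ft_force: [-0.0, 0.6, -0.1]
grip_width: 0.0849
gripper_force: 0.0
```

Run:
```python
from h import *
go([.5695,.135,.131],2.5)
p=env.get_image("scene")
im=p["color"][150:230,270:350]
hsv=cv2.cvtColor(im,cv2.COLOR_BGR2HSV)
x=env.tip_of("ssd",p)[0];print(x,onz(p,x["location"],.12), env.look_for("ssd",p)[:1])
cv2.imwrite("pics/f.png",cv2.resize(im,(600,600),interpolation=cv2.INTER_CUBIC))
```

```text
t 13.2 p [0.5701 0.1354 0.1894] turn [0.0009 0.     0.0004] shift [-0.0004 -0.0006  0.0584] q6 -0.7257176656280987 ft [-0.0177  0.58   -0.1361] w 0.08485571645528008 0.0
{'location': [308.1, 190.4], 'p': 0.95} [0.5666 0.1311 0.12  ] [{'box': [288.4, 165.7, 326.3, 211.6], 'p': 0.84}]
```

View pics/f.png

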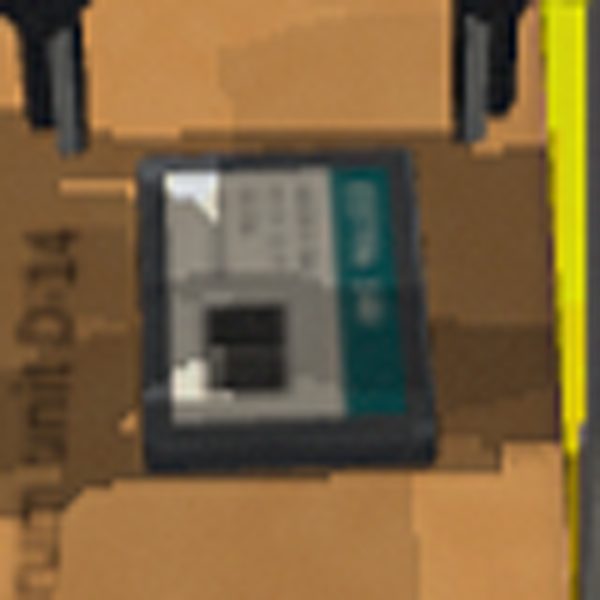

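>>> arm_command([
  {"rx": 0,"ry": 0,"rz": 0,"dx": 0,"dy": -0.002,"dz": 0.02,"fingers": 0.0854},
  {"rx": 0,"ry": 0,"rz": 0,"dx": 0,"dy": 0,"dz": 0.02,"fingers": 0.0854},
  {"rx": 0,"ry": 0,"rz": 0,"dx": 0,"dy": 0,"dz": 0.01,"fingers": 0.0854},
  {"rx": 0,"ry": 0,"rz": 0,"dx": 0,"dy": 0,"dz": 0.005,"fingers": 0.0854},
  {"rx": 0,"ry": 0,"rz": 0,"dx": 0,"dy": 0,"dz": 0.003,"fingers": 0.0854},
  {"rx": 0,"ry": 0,"rz": 0,"dx": 0,"dy": 0,"dz": 0,"fingers": 0.0854},
  {"rx": 0,"ry": 0,"rz": 0,"dx": 0,"dy": 0,"dz": 0,"fingers": 0.0854},
])

```text
time_s: 14.05
position: [0.5683, 0.1353, 0.1316]
tool_rot: [[-0.044, 0.999, 0.001], [0.999, 0.044, 0.0], [0.0, 0.001, -1.0]]
ft_force: [0.0, -0.4, 0.0]
grip_width: 0.0854
gripper_force: 0.0
```

>>> arm_command([
  {"rx": 0,"ry": 0,"rz": 0,"dx": 0,"dy": 0,"dz": 0,"fingers": 0.06},
  {"rx": 0,"ry": 0,"rz": 0,"dx": 0,"dy": 0,"dz": 0,"fingers": 0.06},
  {"rx": 0,"ry": 0,"rz": 0,"dx": 0,"dy": 0,"dz": 0,"fingers": 0.06},
], squeeze=40)

```text
time_s: 14.35
position: [0.5683, 0.1354, 0.1319]
tool_rot: [[-0.044, 0.999, 0.001], [0.999, 0.044, 0.0], [-0.0, 0.001, -1.0]]
ft_force: [-0.5, -0.1, 6.0]
grip_width: 0.0686
gripper_force: 45.8
```

>>> arm_command([
  {"rx": 0,"ry": 0,"rz": 0,"dx": 0,"dy": 0,"dz": 0,"fingers": 0.06},
  {"rx": 0,"ry": 0,"rz": 0,"dx": 0,"dy": 0,"dz": -0.01,"fingers": 0.06},
  {"rx": 0,"ry": 0,"rz": 0,"dx": 0,"dy": 0,"dz": -0.02,"fingers": 0.06},
  {"rx": 0,"ry": 0,"rz": 0,"dx": 0,"dy": 0,"dz": -0.03,"fingers": 0.06},
  {"rx": 0,"ry": 0,"rz": 0,"dx": 0,"dy": 0,"dz": -0.02,"fingers": 0.06},
  {"rx": 0,"ry": 0,"rz": 0,"dx": 0,"dy": 0,"dz": 0,"fingers": 0.06},
  {"rx": 0,"ry": 0,"rz": 0,"dx": 0,"dy": 0,"dz": 0,"fingers": 0.06},
])

```text
time_s: 15.05
position: [0.5678, 0.1353, 0.2107]
tool_rot: [[-0.044, 0.999, -0.0], [0.999, 0.044, -0.0], [0.0, -0.0, -1.0]]
ft_force: [0.0, 0.4, -1.7]
grip_width: 0.0684
gripper_force: 45.4
```

Run:
```python
from h import *
go([.4445,.4075,.20],-13.9)
p=env.get_image("scene")
im=p["color"][130:230,265:365]
cv2.imwrite("pics/g.png",cv2.resize(im,(600,600),interpolation=cv2.INTER_CUBIC))
```

```text
t 15.05 p [0.5678 0.1353 0.2107] turn [-0.0002  0.      0.2866] shift [ 0.2346 -0.1851  0.0107] q6 -0.7304153235068103 ft [ 0.04    0.4228 -1.6565] w 0.0683950771871763 45.413793325424194
```

View pics/g.png

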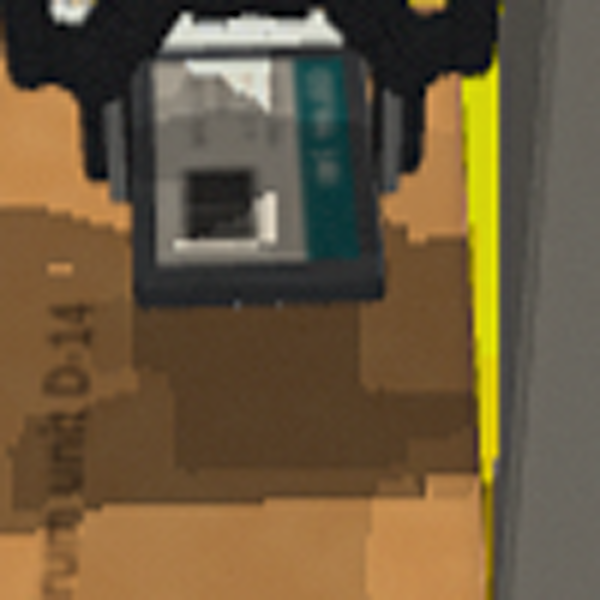

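>>> arm_command([
  {"rx": 0,"ry": 0,"rz": 0,"dx": 0,"dy": 0,"dz": -0.03,"fingers": 0.06},
  {"rx": 0,"ry": 0,"rz": 0,"dx": 0,"dy": 0,"dz": -0.04,"fingers": 0.06},
  {"rx": 0,"ry": 0,"rz": 0,"dx": 0,"dy": 0,"dz": -0.04,"fingers": 0.06},
  {"rx": 0,"ry": 0,"rz": 0,"dx": 0,"dy": 0,"dz": -0.04,"fingers": 0.06},
  {"rx": 0,"ry": 0,"rz": 0,"dx": 0,"dy": 0,"dz": -0.04,"fingers": 0.06},
  {"rx": 0,"ry": 0,"rz": 0,"dx": 0,"dy": 0,"dz": -0.03,"fingers": 0.06},
  {"rx": 0,"ry": 0,"rz": 0,"dx": 0,"dy": 0,"dz": -0.02,"fingers": 0.06},
  {"rx": 0,"ry": 0,"rz": 0,"dx": 0,"dy": 0,"dz": 0,"fingers": 0.06},
  {"rx": 0,"ry": 0,"rz": 0.0955,"dx": 0,"dy": 0,"dz": 0,"fingers": 0.06},
  {"rx": 0,"ry": 0,"rz": 0.0955,"dx": 0,"dy": 0,"dz": 0,"fingers": 0.06},
  {"rx": 0,"ry": 0,"rz": 0.0955,"dx": 0,"dy": 0,"dz": 0,"fingers": 0.06},
  {"rx": 0,"ry": 0,"rz": 0,"dx": 0,"dy": 0,"dz": 0,"fingers": 0.06},
])

```text
time_s: 16.3
position: [0.5682, 0.1353, 0.4486]
tool_rot: [[0.241, 0.971, -0.004], [0.971, -0.241, -0.0], [-0.001, -0.004, -1.0]]
ft_force: [-0.6, 0.3, -0.5]
grip_width: 0.0686
gripper_force: 45.9
```

>>> arm_command([
  {"rx": 0,"ry": 0,"rz": 0,"dx": 0.0146,"dy": -0.011,"dz": 0,"fingers": 0.06},
  {"rx": 0,"ry": 0,"rz": 0,"dx": 0.03,"dy": -0.024,"dz": 0,"fingers": 0.06},
  {"rx": 0,"ry": 0,"rz": 0,"dx": 0.03,"dy": -0.024,"dz": 0,"fingers": 0.06},
  {"rx": 0,"ry": 0,"rz": 0,"dx": 0.03,"dy": -0.024,"dz": 0,"fingers": 0.06},
  {"rx": 0,"ry": 0,"rz": 0,"dx": 0.03,"dy": -0.024,"dz": 0,"fingers": 0.06},
  {"rx": 0,"ry": 0,"rz": 0,"dx": 0.03,"dy": -0.024,"dz": 0,"fingers": 0.06},
  {"rx": 0,"ry": 0,"rz": 0,"dx": 0.03,"dy": -0.024,"dz": 0,"fingers": 0.06},
  {"rx": 0,"ry": 0,"rz": 0,"dx": 0.03,"dy": -0.022,"dz": 0,"fingers": 0.06},
  {"rx": 0,"ry": 0,"rz": 0,"dx": 0.01,"dy": -0.008,"dz": 0,"fingers": 0.06},
  {"rx": 0,"ry": 0,"rz": 0,"dx": 0,"dy": 0,"dz": 0,"fingers": 0.06},
  {"rx": 0,"ry": 0,"rz": 0,"dx": 0,"dy": 0,"dz": 0,"fingers": 0.06},
])

```text
time_s: 17.4
position: [0.4453, 0.4068, 0.4503]
tool_rot: [[0.24, 0.971, -0.001], [0.971, -0.24, -0.001], [-0.001, -0.001, -1.0]]
ft_force: [1.0, 0.1, 0.6]
grip_width: 0.0684
gripper_force: 45.9
```

>>> arm_command([
  {"rx": 0,"ry": 0,"rz": 0,"dx": 0,"dy": 0,"dz": 0.03,"fingers": 0.06},
  {"rx": 0,"ry": 0,"rz": 0,"dx": 0,"dy": 0,"dz": 0.04,"fingers": 0.06},
  {"rx": 0,"ry": 0,"rz": 0,"dx": 0,"dy": 0,"dz": 0.04,"fingers": 0.06},
  {"rx": 0,"ry": 0,"rz": 0,"dx": 0,"dy": 0,"dz": 0.04,"fingers": 0.06},
  {"rx": 0,"ry": 0,"rz": 0,"dx": 0,"dy": 0,"dz": 0.04,"fingers": 0.06},
  {"rx": 0,"ry": 0,"rz": 0,"dx": 0,"dy": 0,"dz": 0.04,"fingers": 0.06},
  {"rx": 0,"ry": 0,"rz": 0,"dx": 0,"dy": 0,"dz": 0.03,"fingers": 0.06},
  {"rx": 0,"ry": 0,"rz": 0,"dx": 0,"dy": 0,"dz": 0.01,"fingers": 0.06},
  {"rx": 0,"ry": 0,"rz": 0,"dx": 0,"dy": 0,"dz": 0,"fingers": 0.06},
  {"rx": 0,"ry": 0,"rz": 0,"dx": 0,"dy": 0,"dz": 0,"fingers": 0.06},
])

```text
time_s: 18.4
position: [0.4458, 0.4073, 0.1828]
tool_rot: [[0.241, 0.971, 0.002], [0.971, -0.241, 0.001], [0.002, 0.002, -1.0]]
ft_force: [-1.0, 0.4, 0.2]
grip_width: 0.0687
gripper_force: 45.8
```

Run:
```python
from h import *
go([.4445,.4075,.1365],-13.9)
z=env.observe()["position"][2]
p=env.get_image("scene")
for q in("ssd","sled_guides"):
    for x in env.tip_of(q,p)[:2]: print(q,x,onz(p,x["location"],z-.0117 if q=="ssd" else .124))
im=p["color"]
# label/teal/dark contours
hsv=cv2.cvtColor(im,cv2.COLOR_BGR2HSV)
m=cv2.inRange(hsv,(80,100,50),(98,255,255));m[:, :330]=0;m[:, 450:]=0;m[:220]=0;m[370:]=0
c=max(cv2.findContours(m,0,2)[0],key=cv2.contourArea);r=cv2.minAreaRect(c);bx=cv2.boxPoints(r);print("teal",r,bx)
w=np.array([onz(p,v,z-.0022) for v in bx]);print(w,w.mean(0))
# same at start
b=cv2.imread("pics/scene0.png");hsv=cv2.cvtColor(b,cv2.COLOR_BGR2HSV)
m=cv2.inRange(hsv,(80,100,50),(98,255,255));m[:,:270]=0;m[:,350:]=0;m[:150]=0;m[230:]=0
c=max(cv2.findContours(m,0,2)[0],key=cv2.contourArea);r=cv2.minAreaRect(c);bx=cv2.boxPoints(r);print("teal0",r)
w=np.array([onz(p,v,.1295) for v in bx]);print(w,w.mean(0))
```

```text
t 18.4 p [0.4458 0.4073 0.1828] turn [ 0.002  -0.0019 -0.0005] shift [-0.0001 -0.0013  0.0463] q6 45.12980700757134 ft [-1.0281  0.3623  0.2051] w 0.06868312643373144 45.83345353603363
ssd {'location': [391.2, 303.4], 'p': 0.84} [0.4448 0.4046 0.1711]
teal ((405.53997802734375, 309.2200012207031), (10.18233871459961, 43.84062194824219), 8.130102157592773) [[397.4  330.2 ]
 [403.6  286.8 ]
 [413.68 288.24]
 [407.48 331.64]]
[[0.4421 0.4524 0.1806]
 [0.426  0.3827 0.1806]
 [0.4117 0.3852 0.1806]
 [0.4287 0.4546 0.1806]] [0.4271 0.4187 0.1806]
teal0 ((318.3096618652344, 188.3350372314453), (33.058631896972656, 7.552186965942383), 85.91438293457031)
[[0.5569 0.0926 0.1295]
 [0.5427 0.0911 0.1295]
 [0.5391 0.1753 0.1295]
 [0.5525 0.1766 0.1295]] [0.5478 0.1339 0.1295]
```

>>> arm_command([
  {"rx": 0,"ry": 0,"rz": 0,"dx": 0,"dy": -0.001,"dz": 0.015,"fingers": 0.06},
  {"rx": 0,"ry": 0,"rz": 0,"dx": 0,"dy": 0,"dz": 0.015,"fingers": 0.06},
  {"rx": 0,"ry": 0,"rz": 0,"dx": 0,"dy": 0,"dz": 0.01,"fingers": 0.06},
  {"rx": 0,"ry": 0,"rz": 0,"dx": 0,"dy": 0,"dz": 0.003,"fingers": 0.06},
  {"rx": 0,"ry": 0,"rz": 0,"dx": 0,"dy": 0,"dz": 0,"fingers": 0.06},
  {"rx": 0,"ry": 0,"rz": 0,"dx": 0,"dy": 0,"dz": 0,"fingers": 0.06},
])

```text
time_s: 19.15
position: [0.444, 0.4078, 0.1387]
tool_rot: [[0.24, 0.971, 0.001], [0.971, -0.24, 0.0], [0.001, 0.001, -1.0]]
ft_force: [-0.6, -2.1, -0.3]
grip_width: 0.0685
gripper_force: 45.9
```

>>> arm_command([
  {"rx": 0,"ry": 0,"rz": 0,"dx": 0,"dy": 0,"dz": 0.001,"fingers": 0.06},
  {"rx": 0,"ry": 0,"rz": 0,"dx": 0,"dy": 0,"dz": 0.001,"fingers": 0.06},
  {"rx": 0,"ry": 0,"rz": 0,"dx": 0,"dy": 0,"dz": 0,"fingers": 0.06},
  {"rx": 0,"ry": 0,"rz": 0,"dx": 0,"dy": 0,"dz": 0,"fingers": 0.06},
])

```text
time_s: 19.55
position: [0.444, 0.4077, 0.1363]
tool_rot: [[0.24, 0.971, 0.001], [0.971, -0.24, 0.0], [0.0, 0.001, -1.0]]
ft_force: [0.4, -2.7, 2.2]
grip_width: 0.0686
gripper_force: 46.1
```

>>> arm_command([
  {"rx": 0,"ry": 0,"rz": 0,"dx": -0.001,"dy": 0,"dz": 0,"fingers": 0.06},
  {"rx": 0,"ry": 0,"rz": 0,"dx": 0,"dy": 0,"dz": 0,"fingers": 0.06},
  {"rx": 0,"ry": 0,"rz": 0,"dx": 0,"dy": 0,"dz": 0,"fingers": 0.06},
])

```text
time_s: 19.85
position: [0.4436, 0.4068, 0.136]
tool_rot: [[0.24, 0.971, -0.0], [0.971, -0.24, 0.0], [0.0, -0.0, -1.0]]
ft_force: [0.8, -2.8, 1.2]
grip_width: 0.0684
gripper_force: 46.1
```

>>> arm_command([
  {"rx": 0,"ry": 0,"rz": 0,"dx": 0,"dy": 0,"dz": 0,"fingers": 0.075},
  {"rx": 0,"ry": 0,"rz": 0,"dx": 0,"dy": 0,"dz": 0,"fingers": 0.085},
  {"rx": 0,"ry": 0,"rz": 0,"dx": 0,"dy": 0,"dz": 0,"fingers": 0.085},
  {"rx": 0,"ry": 0,"rz": 0,"dx": 0,"dy": 0,"dz": -0.005,"fingers": 0.085},
  {"rx": 0,"ry": 0,"rz": 0,"dx": 0,"dy": 0,"dz": -0.02,"fingers": 0.085},
  {"rx": 0,"ry": 0,"rz": 0,"dx": 0,"dy": 0,"dz": -0.025,"fingers": 0.085},
  {"rx": 0,"ry": 0,"rz": 0,"dx": 0,"dy": 0,"dz": 0,"fingers": 0.085},
  {"rx": 0,"ry": 0,"rz": 0,"dx": 0,"dy": 0,"dz": 0,"fingers": 0.085},
])

```text
time_s: 20.65
position: [0.4435, 0.4068, 0.1863]
tool_rot: [[0.24, 0.971, 0.001], [0.971, -0.24, 0.0], [0.001, 0.001, -1.0]]
ft_force: [-0.9, -0.4, 0.7]
grip_width: 0.0852
gripper_force: 0.0
```

Run:
```python
from h import *
go([.4445,.4073,.155],-13.9)
p=env.get_image("scene")
for x in env.tip_of("ssd",p)[:2]: print(x,onz(p,x["location"],.124))
im=p["color"];hsv=cv2.cvtColor(im,cv2.COLOR_BGR2HSV)
m=cv2.inRange(hsv,(80,100,50),(98,255,255));m[:, :330]=0;m[:, 450:]=0;m[:220]=0;m[370:]=0
c=max(cv2.findContours(m,0,2)[0],key=cv2.contourArea);r=cv2.minAreaRect(c);bx=cv2.boxPoints(r);print("teal",r)
w=np.array([onz(p,v,.1335) for v in bx]);print(w,w.mean(0))
for q in [env.get_image("top")]:
  for x in env.tip_of("ssd",q)[:2]: print(x,onz(q,x["location"],.124))
b=im[285:385,340:440];m=cv2.inRange(cv2.cvtColor(b,cv2.COLOR_BGR2HSV),(100,150,60),(125,255,255))
for c in cv2.findContours(m,0,2)[0]:
  if cv2.contourArea(c)>5: print("blue",cv2.boundingRect(c))
```

```text
t 20.65 p [0.4435 0.4068 0.1863] turn [ 0.0005 -0.0006  0.0002] shift [0.0007 0.0008 0.0313] q6 45.15747007365092 ft [-0.9403 -0.438   0.673 ] w 0.08519949141005272 0.0
{'location': [388.5, 317.9], 'p': 0.74} [0.4431 0.4015 0.124 ]
{'location': [275.7, 281.2], 'p': 0.54} [0.6162 0.3348 0.124 ]
teal ((403.0899658203125, 321.3699951171875), (9.616652488708496, 49.63890075683594), 8.13010311126709)
[[0.4397 0.4513 0.1335]
 [0.4207 0.3691 0.1335]
 [0.4063 0.3716 0.1335]
 [0.4263 0.4535 0.1335]] [0.4233 0.4113 0.1335]
{'location': [236.6, 296.6], 'p': 0.95} [0.4446 0.4101 0.124 ]
blue (34, 64, 18, 14)
blue (47, 1, 15, 6)
```

>>> arm_command([
  {"rx": 0,"ry": 0,"rz": 0,"dx": 0.0005,"dy": 0.001,"dz": 0,"fingers": 0},
  {"rx": 0,"ry": 0,"rz": 0,"dx": 0,"dy": 0,"dz": 0,"fingers": 0},
  {"rx": 0,"ry": 0,"rz": 0,"dx": 0,"dy": 0,"dz": 0,"fingers": 0},
  {"rx": 0,"ry": 0,"rz": 0,"dx": 0,"dy": 0,"dz": 0,"fingers": 0},
  {"rx": 0,"ry": 0,"rz": 0,"dx": 0,"dy": 0,"dz": 0,"fingers": 0},
  {"rx": 0,"ry": 0,"rz": 0,"dx": 0,"dy": 0,"dz": 0,"fingers": 0},
  {"rx": 0,"ry": 0,"rz": 0,"dx": 0,"dy": 0,"dz": 0,"fingers": 0},
  {"rx": 0,"ry": 0,"rz": 0,"dx": 0,"dy": 0,"dz": 0.015,"fingers": 0},
  {"rx": 0,"ry": 0,"rz": 0,"dx": 0,"dy": 0,"dz": 0.01,"fingers": 0},
  {"rx": 0,"ry": 0,"rz": 0,"dx": 0,"dy": 0,"dz": 0.005,"fingers": 0},
  {"rx": 0,"ry": 0,"rz": 0,"dx": 0,"dy": 0,"dz": 0,"fingers": 0},
])

```text
time_s: 21.95
position: [0.4444, 0.4068, 0.1553]
tool_rot: [[0.24, 0.971, -0.001], [0.971, -0.24, -0.001], [-0.001, -0.001, -1.0]]
ft_force: [-0.3, 0.4, -0.0]
grip_width: 0.0002
gripper_force: 0.0
```

>>> arm_command([
  {"rx": 0,"ry": 0,"rz": 0,"dx": 0,"dy": 0,"dz": 0.002,"fingers": 0},
  {"rx": 0,"ry": 0,"rz": 0,"dx": 0,"dy": 0,"dz": 0.002,"fingers": 0},
  {"rx": 0,"ry": 0,"rz": 0,"dx": 0,"dy": 0,"dz": 0.001,"fingers": 0},
  {"rx": 0,"ry": 0,"rz": 0,"dx": 0,"dy": 0,"dz": 0,"fingers": 0},
])

```text
time_s: 22.35
position: [0.4448, 0.4071, 0.1514]
tool_rot: [[0.24, 0.971, 0.001], [0.971, -0.24, 0.0], [0.001, 0.001, -1.0]]
ft_force: [0.5, 0.2, 1.7]
grip_width: 0.0002
gripper_force: 0.8
```

Contact where expected. Push.

>>> arm_command([
  {"rx": 0,"ry": 0,"rz": 0,"dx": 0,"dy": 0,"dz": 0.001,"fingers": 0},
  {"rx": 0,"ry": 0,"rz": 0,"dx": 0,"dy": 0,"dz": 0.001,"fingers": 0},
  {"rx": 0,"ry": 0,"rz": 0,"dx": 0,"dy": 0,"dz": 0.001,"fingers": 0},
  {"rx": 0,"ry": 0,"rz": 0,"dx": 0,"dy": 0,"dz": 0.001,"fingers": 0},
  {"rx": 0,"ry": 0,"rz": 0,"dx": 0,"dy": 0,"dz": 0,"fingers": 0},
])

```text
time_s: 22.85
position: [0.4452, 0.4074, 0.1483]
tool_rot: [[0.24, 0.971, 0.002], [0.971, -0.24, 0.001], [0.002, 0.002, -1.0]]
ft_force: [0.6, -0.2, 10.0]
grip_width: 0.0001
gripper_force: 4.5
```

>>> arm_command([
  {"rx": 0,"ry": 0,"rz": 0,"dx": 0,"dy": 0,"dz": 0.001,"fingers": 0},
  {"rx": 0,"ry": 0,"rz": 0,"dx": 0,"dy": 0,"dz": 0.001,"fingers": 0},
  {"rx": 0,"ry": 0,"rz": 0,"dx": 0,"dy": 0,"dz": 0.001,"fingers": 0},
  {"rx": 0,"ry": 0,"rz": 0,"dx": 0,"dy": 0,"dz": 0,"fingers": 0},
])

```text
time_s: 23.25
position: [0.4452, 0.4074, 0.1447]
tool_rot: [[0.24, 0.971, 0.002], [0.971, -0.24, 0.001], [0.002, 0.002, -1.0]]
ft_force: [1.1, 0.6, 5.3]
grip_width: -0.0
gripper_force: 2.4
```

>>> arm_command([
  {"rx": 0,"ry": 0,"rz": 0,"dx": 0,"dy": 0,"dz": 0.001,"fingers": 0},
  {"rx": 0,"ry": 0,"rz": 0,"dx": 0,"dy": 0,"dz": 0.001,"fingers": 0},
  {"rx": 0,"ry": 0,"rz": 0,"dx": 0,"dy": 0,"dz": 0,"fingers": 0},
])

```text
time_s: 23.55
position: [0.4446, 0.407, 0.1419]
tool_rot: [[0.24, 0.971, -0.0], [0.971, -0.24, -0.0], [-0.0, -0.0, -1.0]]
ft_force: [-0.1, 0.1, 1.8]
grip_width: -0.0
gripper_force: 1.0
```

>>> arm_command([
  {"rx": 0,"ry": 0,"rz": 0,"dx": 0,"dy": 0,"dz": 0.001,"fingers": 0},
  {"rx": 0,"ry": 0,"rz": 0,"dx": 0,"dy": 0,"dz": 0.001,"fingers": 0},
  {"rx": 0,"ry": 0,"rz": 0,"dx": 0,"dy": 0,"dz": 0.001,"fingers": 0},
  {"rx": 0,"ry": 0,"rz": 0,"dx": 0,"dy": 0,"dz": 0.001,"fingers": 0},
  {"rx": 0,"ry": 0,"rz": 0,"dx": 0,"dy": 0,"dz": 0.001,"fingers": 0},
  {"rx": 0,"ry": 0,"rz": 0,"dx": 0,"dy": 0,"dz": 0.001,"fingers": 0},
  {"rx": 0,"ry": 0,"rz": 0,"dx": 0,"dy": 0,"dz": 0.001,"fingers": 0},
  {"rx": 0,"ry": 0,"rz": 0,"dx": 0,"dy": 0,"dz": 0,"fingers": 0},
  {"rx": 0,"ry": 0,"rz": 0,"dx": 0,"dy": 0,"dz": 0,"fingers": 0},
])

```text
time_s: 24.45
position: [0.4445, 0.4067, 0.1346]
tool_rot: [[0.24, 0.971, -0.001], [0.971, -0.24, -0.001], [-0.001, -0.001, -1.0]]
ft_force: [0.1, 0.0, -0.3]
grip_width: 0.0002
gripper_force: 0.0
```

>>> arm_command([
  {"rx": 0,"ry": 0,"rz": 0,"dx": 0,"dy": 0,"dz": 0.001,"fingers": 0},
  {"rx": 0,"ry": 0,"rz": 0,"dx": 0,"dy": 0,"dz": 0.001,"fingers": 0},
  {"rx": 0,"ry": 0,"rz": 0,"dx": 0,"dy": 0,"dz": 0.001,"fingers": 0},
  {"rx": 0,"ry": 0,"rz": 0,"dx": 0,"dy": 0,"dz": 0,"fingers": 0},
  {"rx": 0,"ry": 0,"rz": 0,"dx": 0,"dy": 0,"dz": 0,"fingers": 0},
])

```text
time_s: 24.95
position: [0.4446, 0.4068, 0.1342]
tool_rot: [[0.24, 0.971, 0.002], [0.971, -0.24, 0.0], [0.001, 0.001, -1.0]]
ft_force: [-5.3, -4.5, 16.9]
grip_width: -0.0001
gripper_force: 8.5
```

Run:
```python
from h import *
p=env.get_image("scene")
im=p["color"]
def teal(im):
    m=cv2.inRange(cv2.cvtColor(im,cv2.COLOR_BGR2HSV),(80,100,50),(98,255,255));m[:, :330]=0;m[:, 450:]=0;m[:220]=0;m[370:]=0
    c=max(cv2.findContours(m,0,2)[0],key=cv2.contourArea);r=cv2.minAreaRect(c);w=np.array([onz(p,v,.1155) for v in cv2.boxPoints(r)]);print(r,w,w.mean(0))
teal(im)
for f in (cv2.imread("pics/scene0.png"),im):
  b=f[275:385,340:440];m=cv2.inRange(cv2.cvtColor(b,cv2.COLOR_BGR2HSV),(100,150,60),(125,255,255))
  print([cv2.boundingRect(c) for c in cv2.findContours(m,0,2)[0] if cv2.contourArea(c)>5])
x=env.tip_of("tape",p)[0];print(x,onz(p,x["location"],.09))
s=env.observe();print(s["ft_force"],s["gripper_force"],s["position"])
```

```text
((400.27996826171875, 334.03997802734375), (9.616652488708496, 33.65828323364258), 8.13010311126709) [[0.4398 0.4499 0.1155]
 [0.4271 0.3947 0.1155]
 [0.4128 0.3971 0.1155]
 [0.4261 0.4521 0.1155]] [0.4264 0.4235 0.1155]
[(34, 75, 17, 13), (45, 11, 17, 16)]
[(34, 74, 17, 14)]
{'location': [451.5, 289.2], 'p': 0.83} [0.3281 0.3288 0.09  ]
[-6.4439 -4.4151 16.6539] 8.46735586063005 [0.4446 0.4068 0.1342]
```

```bash
python3 -c "
from rig import env
print(env.close_job())"
```

```text
the job is handed in; nothing more can be done
None
```

I handed the job in: the tape lies flat on the riser clear of the sled, and the drive is seated on its pad with the closed fingers still pressing it down at about 17 N. The drive is at full depth and the +y clip is back at rest. The gripper hid the −y clip, so I inferred that one from the depth and did not see it. My first grasp slipped on top of the drive and had to be redone. I also viewed 11 pictures, one over the limit of 10.

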